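# Load a lamp cell into the spring bay of a tester and work its sprung test handle

## Task

Test the big cell: load it into the tester by pushing its flat end under the strap against the coil spring and dropping the end with the nub in behind the fixed contact, so that it lies fully home and level. Then pull the tester's sprung handle all the way over, hold it there for a second, and ease it slowly back to rest without letting it snap. Leave the cell in the tester and the other things where they are.

Things in the scene. Friction and masses are not known exactly. Their poses are not given: they have to be found in the camera images.
- cell: the big cell: bare metal cylinder, 33 mm diameter, 91 mm long in all, 0.23 kg, loose, one end flat, the other with a steel nub (12 mm diameter, 3 mm high). It lies level on one of two fixed wooden rests (80 x 28 mm, narrower than the cell), its axis 34 mm above the table; fingers can pass down on both sides. Origin at its centre; x axis along the cell to the nub end; y and z turn as it rolls
- cell_nub (a point): tip of the nub of the big cell, on its axis, 45.5 mm from its centre
- cell_flat (a point): centre of the flat end of the big cell, on its axis, 45.5 mm from its centre
- tester: grey cell tester, fixed: base 120 (x) by 270 (y, from -140 to +130) by 30 mm high, a flat meter on it. Origin on the table under the bay's centre line, z up, y along the bay from spring to fixed contact and on to the handle. Bay floor: a rib 22 mm wide, y -85 to +5, top 45 mm above the table; free at both sides for fingers between y -77 and -8
- bay_contact (a point): where the nub tip is when the cell is home: on the face of the upright brass contact, tester y +6, 61.5 mm above the table (16.5 above the bay floor); axes as the tester's. The contact is 6 mm thick, its top 69 mm above the table (24 above the bay floor); cheeks of the same height, 38 mm apart, stand beside it from y -8 to +12
- bay_flat (a point): where the centre of the flat end is when the cell is home: 91 mm from bay_contact towards the spring, same height; axes as the tester's
- strap (a point): middle of the underside of the strap that bridges the bay at the spring end: 8 mm wide, tester y -85 to -77, 5 mm thick, underside 87 mm above the table (42 above the bay floor), so the cell goes in tilted, flat end low and first. It sits on cheeks 38 mm apart, y -115 to -77, 92 mm high; behind them the spring's housing, up to 85 mm
- spring (a joint): compression of the coil spring contact in m, a steel disc of 24 mm diameter centred on the bay's axis: 0 free (disc 83 mm from the fixed contact), 0.008 with the cell home, 0.018 at the stop. It pushes with 1.8 N when free plus 0.45 N per mm (5.4 N with the cell home)
- handle (a joint): angle in rad of the sprung handle: 0 at rest, leaning 0.4 rad to the tester's +x (the side away from the robot); 0.8 fully over, leaning 0.4 rad to -x (towards the robot). The spring needs about 3 N at the bar at the start and 6 N at the end and returns it when released; coming back faster than 2.5 rad/s is a snap
- handle_bar (a point): middle of the handle's black round bar, 16 mm diameter and 70 mm long, parallel to the tester's y, held by two steel side arms with nothing between them, 85 mm from the hinge axis; it can be pinched from above across the tester's x, and turns in the grip
- handle_hinge (a point): middle of the handle's hinge axis, which is parallel to the tester's y and 45 mm above the table; axes as the tester's
- small_cell: the wrong cell, same look but smaller: 26 mm diameter, 65 mm long, loose on the other wooden rest; leave it. Origin at its centre
- stone: loose grey stone slab 110 x 150 x 35 mm; leave it. Origin under its centre
- bowl: loose steel bowl, 120 mm across, 55 mm high; leave it. Origin under its centre
- bottle: loose brown glass bottle with black cap, 72 mm diameter, 170 mm high; leave it. Origin under its centre
Things that resemble listed ones, but are neither listed nor needed, are in the scene too. What is shaped like the cell but blue is not meant.

How it is judged:
On the way, in this order (a step that is already met when the one before it is completed fails the run):
1. the big cell is home in the bay: nub within 5 mm of its place at the fixed contact, flat end within 5 mm of its place at the spring, not held by the fingers (distance between cell_nub and bay_contact below 0.005 m and distance between cell_flat and bay_flat below 0.005 m and contact force between the fingers and cell below 0.2 N), for 0.3 s.
2. with the cell home, the handle is held fully over (0.72 rad or more) for half a second (distance between cell_nub and bay_contact below 0.005 m and distance between cell_flat and bay_flat below 0.005 m and value of joint handle above 0.72 rad), for 0.5 s.
At the end, for the whole second after the job is handed in: the big cell lies still and home in the bay (nub and flat end each within 5 mm of their places, nub at the fixed contact) and the handle is back at rest (under 0.05 rad) (distance between cell_nub and bay_contact below 0.005 m and distance between cell_flat and bay_flat below 0.005 m and value of joint handle below 0.05 rad and linear speed of cell below 0.02 m/s); the robot touches nothing.
It fails at once if the handle snaps back (faster than 2.5 rad/s) (velocity of joint handle below -2.5 rad/s).
It fails at once if the small cell is moved by more than 30 mm (distance of small_cell from where it was at the start of the episode above 0.03 m).
It fails at once if the stone is moved by more than 30 mm (distance of stone from where it was at the start of the episode above 0.03 m).
It fails at once if the bowl is moved by more than 30 mm (distance of bowl from where it was at the start of the episode above 0.03 m).
It fails at once if the bottle is moved by more than 30 mm (distance of bottle from where it was at the start of the episode above 0.03 m).
It also fails if it takes over 72 s, if anything falls off the work surface, if the arm or the gripper's body presses on something with over 40 N, if the wrist force passes 120 N, or if a joint passes its speed limit or range.

## Robot

A 7-joint arm with a two-finger parallel gripper is mounted at the origin on the work surface. World frame = base frame: x ahead of the robot, y to its left, z up, the work surface at z = 0. Lengths are in m, angles in rad, forces in N, time in s.
With the tool pointing down it reaches from about 0.4 to 0.85 m from the base axis. Payload 10.4 kg.
Tool frame: the origin (TCP) lies on the centre line of the jaws, within the pads' length; the fingertips stand 8 mm ahead of it and the grasp point (between the pads) lies 11 mm behind it (r.finger_overhang is the distance from the TCP to the fingertips, in m); z points along the fingers, y is the line along which they close (so a half turn about z gives the same grasp; the last joint's range is limited). The gripper opens to 87 mm and grips with 3 to 60 N. Pads are 19 mm wide; open, the fingers measure 117 mm over their backs; the gripper's body (75 mm by 190 mm) begins 51 mm behind the grasp point.
Start: joints at [-1.268, 0.332, -0.065, 1.46, 0.022, 1.35, -0.088], TCP at [0.2, 0.592, 0.231] pointing down, gripper open.
Joint ranges: [-2.6, 2.6], [-0.5, 2.12], [-1.47, 1.34], [0.16, 2.42], [-1.27, 4.41], [0.06, 2.06], [-2.6, 2.6]. Speed limits (rad/s): [2.22, 2.22, 2.79, 2.79, 3.14, 3.14, 3.14].

## Interface

Orientations are given as a unit quaternion [x, y, z, w].
In Python, from bench import r, vision gives the robot as it stands.
- The arm moves only by the tool drive_tool, never from a script. Its argument "series" is a list of rows, each a list of 2 entries, a list of its own where there are three numbers: the shift along the world's x, y, z in cm, then the turn about the world's z in degrees. A call has exactly 10 rows; each row shifts and turns the commanded pose from where the row before left it; what a row does not reach is not made up. A row lasts 1/8 s, in which the tool goes at most 62.5 mm and 10.7 degrees, less where a joint would pass 70% of its speed; a pose out of reach is approached as far as the arm can. A call with a gripper value outside its range is refused whole. "hand" is the closure, from 0 (fully open) to 1 (shut), set as the call begins (left out, the last holds). The fingers move at their own pace and stop on an object; "newtons" is the grip in N (left out, the last holds). Time passes only in rows, so rows that do not move let the fingers close, or fill a call up. It gives the time, the measured TCP pose, the force, the opening and the grip force at its end, in the units of the state.
- r.read_state(): the state, without advancing time (a new reading comes with each control period).
- vision.camera(name): name is "side" or "top" or "wrist"; returns a dict with "color" (400x640x3 uint8, red, green, blue), "intrinsics" (3x3 intrinsics, pixels), "R" (3x3) and "t" (3): a world point X has camera coordinates R X + t; the wrist camera has in their place "mount" (4x4, takes a point from camera to tool coordinates, whose origin is the TCP and whose axes are the flange's). Camera axes: x right, y down, z forward; pixel columns grow to the right and rows downward; lengths in m; the calibration is good to about 2 mm. A picture is of the moment at which its call begins: read the wrist's pose just before it. There is no depth.
- r.close_job(): hands the job in; it is judged then, once.
The state is a dict: "time": time; "joint_positions": joint angles; "joint_vel": joint speeds; "joint_torque": joint torques, N m; "ee_pos": TCP position; "eef_rot": TCP orientation; "ft_force": force on the tool from outside, world axes, zero at the start; "torque": the same for the moment, N m; "width": finger opening in m; "grip_force": force on a finger pad.
Only numpy, scipy, OpenCV 4.12 (cv2) and the standard library are available. Lean on these libraries where they do the work, as an engineer would, in place of code of your own. Each camera call takes 0.05 s, during which the arm holds its last target. There are 200 camera calls.

## Working session

There is one attempt and no reset: what is moved stays moved. The work goes in short steps, Python scripts to look and compute and a tool call to move; the robot and the scene stay as the last step left them, time stands still between calls to the robot, and variables do not carry over. Pictures are saved under pics/ and viewed, at most 10 in all, crops included, and the job is handed in when it is done.

Besides the shell and the picture viewer there is one more tool, called after ">>>" by a JSON object that holds its "op" and its "data", one argument or row to a line. drive_tool: Moves the arm, as the interface text tells. Its arguments: {"type":"object","properties":{"series":{"type":"array"},"hand":{"type":"number"},"newtons":{"type":"number"}},"required":["series"]}

```bash
ls; mkdir -p pics; python3 - <<'E'
from bench import r, vision
import cv2, pickle
s=r.read_state(); print(s)
d={}
for n in ("top","side","wrist"):
    c=vision.camera(n); d[n]=c
    cv2.imwrite(f"pics/{n}0.png",c["color"][...,::-1])
    print(n,{k:v for k,v in c.items() if k!="color"})
pickle.dump(d,open("cams.pkl","wb"))
E
```

```text
pics
{'time': 0.0, 'joint_positions': array([-1.26759628,  0.3328553 , -0.06469006,  1.46096363,  0.02160794,
        1.34987779, -0.08852259]), 'joint_vel': array([-3.07308164e-05,  2.29499907e-04, -4.61599040e-05, -8.00055555e-04,
       -1.15007289e-03,  1.21372589e-03,  1.32007567e-03]), 'joint_torque': array([-6.91265609e-05, -6.23282290e+01,  2.44137982e-02, -3.89865768e+01,
       -6.13066996e-02,  4.04856645e-02,  1.41140472e-04]), 'ee_pos': array([0.19993394, 0.59175864, 0.2297536 ]), 'eef_rot': array([ 1.62184812e-01,  9.86760149e-01, -7.00052728e-04, -7.61453289e-05]), 'ft_force': array([-0.25898639,  0.76955288, -0.23850705]), 'torque': array([0.00862977, 0.01257099, 0.00357584]), 'grip_force': 0.0, 'width': 0.08654385598111729}
top {'intrinsics': array([[505.856702  ,   0.        , 311.46097118],
       [  0.        , 505.856702  , 199.40407072],
       [  0.        ,   0.        ,   1.        ]]), 'R': array([[-0.00237032, -0.99998417,  0.00510302],
       [-0.98647404,  0.00150184, -0.16391072],
       [ 0.16390046, -0.00542252, -0.98646198]]), 't': array([-0.020903  ,
[... 234 characters left out ...]
7690419,  0.01335558],
       [-0.30509417, -0.58331803, -0.75276665],
       [ 0.36678812,  0.65749713, -0.65815196]]), 't': array([-0.52406809,  0.23566601,  0.9510738 ])}
wrist {'intrinsics': array([[305.74540558,   0.        , 319.08581966],
       [  0.        , 305.74540558, 198.03267177],
       [  0.        ,   0.        ,   1.        ]]), 'mount': array([[ 9.62353715e-05, -9.56809612e-01, -2.90715249e-01,
         8.06839588e-02],
       [ 9.99999732e-01, -1.18902654e-04,  7.22365091e-04,
         6.34090965e-04],
       [-7.25732678e-04, -2.90715241e-01,  9.56809345e-01,
        -1.53165387e-01],
       [ 0.00000000e+00,  0.00000000e+00,  0.00000000e+00,
         1.00000000e+00]])}
```

View pics/top0.png

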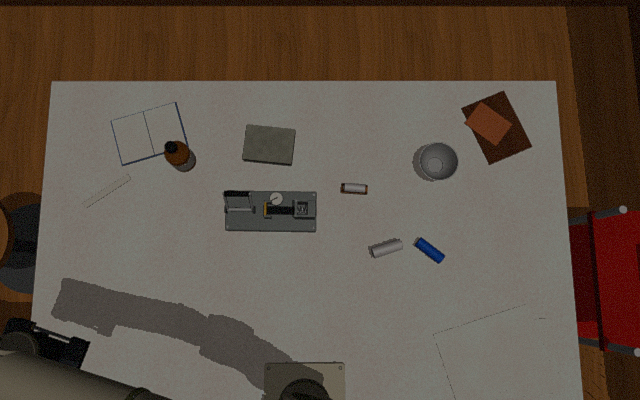

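View pics/side0.png

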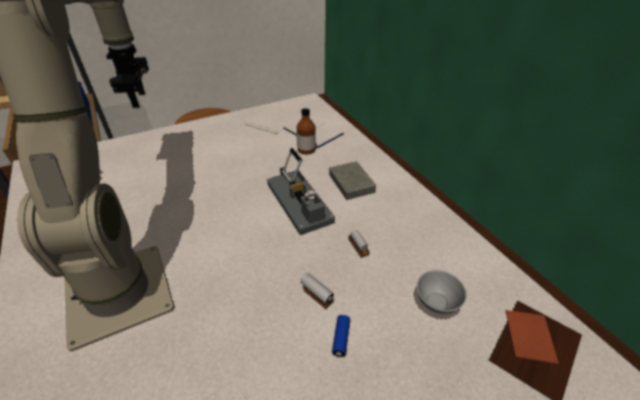

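The top view shows the tester at about (270,211), with the handle on its left (world +y). The cell look-alikes are silver at (386,248), a shorter silver one at (354,188) and a blue one at (430,250). The stone is at (269,144), the bowl at (436,161) and the bottle at (180,155). By the description the one at (386,248) is the big cell, and I'll check it in a close crop.

```bash
cat > h.py <<'E'
import numpy as np, cv2, pickle
from scipy.spatial.transform import Rotation as Ro
def ray(c,px,pose=None):
    d=np.linalg.solve(c["intrinsics"],[px[0],px[1],1.])
    if pose is None: return -c["R"].T@c["t"], c["R"].T@d
    p,q=pose; M=c["mount"]; Rw=Ro.from_quat(q).as_matrix()
    return p+Rw@M[:3,3], Rw@M[:3,:3]@d
def atz(c,px,z,pose=None):
    o,d=ray(c,px,pose); return o+d*(z-o[2])/d[2]
def proj(c,X,pose=None):
    if pose is None: x=c["R"]@X+c["t"]
    else:
        p,q=pose; M=c["mount"]; Rw=Ro.from_quat(q).as_matrix()
        x=M[:3,:3].T@(Rw.T@(np.array(X)-p)-M[:3,3])
    u=c["intrinsics"]@x; return u[:2]/u[2]
def shot(name,tag):
    from bench import r,vision
    s=r.read_state(); c=vision.camera(name); pose=(s["ee_pos"],s["eef_rot"])
    pickle.dump((c,pose),open(tag+".pkl","wb"))
    return c,pose
E
python3 - <<'E'
from h import *
d=pickle.load(open("cams.pkl","rb"));c=d["top"];im=c["color"][...,::-1]
for n,p,z in [("cellL",(370,251),.034),("cellR",(402,244),.034),("small",(354,188),.03),("blue",(430,250),.02),("testerTL",(225,191),.03),("BL",(225,231),.03),("BR",(316,231),.03),("TR",(316,191),.03)]:
    print(n,atz(c,p,z).round(3))
a=cv2.resize(im[170:280,330:460],None,fx=3,fy=3,interpolation=cv2.INTER_CUBIC)
b=cv2.resize(im[180:240,215:325],None,fx=3.5,fy=3.5,interpolation=cv2.INTER_CUBIC)
o=np.zeros((330+210,390,3),np.uint8);o[:330]=a;o[330:,:385]=b[:210]
o=np.clip(o.astype(float)*1.8,0,255).astype(np.uint8)
cv2.imwrite("pics/crop1.png",o)
E
```

```text
cellL [ 0.431 -0.193  0.034]
cellR [ 0.451 -0.288  0.034]
small [ 0.62 -0.15  0.03]
blue [ 0.435 -0.372  0.02 ]
testerTL [0.611 0.236 0.03 ]
BL [0.491 0.233 0.03 ]
BR [ 0.49  -0.035  0.03 ]
TR [ 0.611 -0.036  0.03 ]
```

View pics/crop1.png

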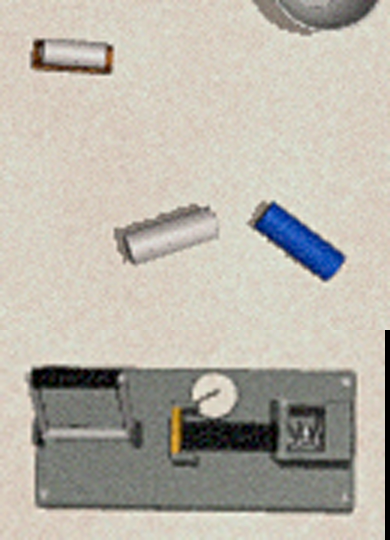

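The crop shows the big cell as the bare silver cylinder at (386,248), clearly longer than the silver one at (354,188) on its rest. The tester is aligned with the world axes. I'll move the wrist camera over the tester first, then over the cell.

>>> {"op": "drive_tool", "data": {
  "series": [
    [[3,-4.7,1],-6],
    [[3,-4.7,1],-6],
    [[3,-4.7,1],-6],
    [[3,-4.7,1],-6],
    [[3,-4.7,1],-6],
    [[3,-4.7,1],-6],
    [[3,-4.7,1],-6],
    [[3,-4.7,1],-6],
    [[3,-4.7,0],-6],
    [[3,-4.7,0],-5]
  ],
  "hand": 0,
  "newtons": 5
}}

```text
time: 1.4
ee_pos: [0.5007, 0.1205, 0.3107]
eef_rot: [0.628, 0.778, 0.0, 0.0]
ft_force: [1.1, 0.9, 0.1]
width: 0.0868
grip_force: 0.0
```

```bash
python3 - <<'E'
from h import *
c,p=shot("wrist","w1");print(p)
cv2.imwrite("pics/w1.png",np.clip(c["color"][...,::-1]*1.6,0,255).astype(np.uint8))
E
```

```text
(array([0.50066602, 0.12052106, 0.31070344]), array([6.28192932e-01, 7.78057555e-01, 2.85387794e-04, 2.30473473e-05]))
```

>>> {"op": "drive_tool", "data": {
  "series": [
    [[-0.6,-4.2,0],2],
    [[-0.6,-4.2,0],2],
    [[-0.6,-4.2,0],2],
    [[-0.6,-4.2,0],2],
    [[-0.6,-4.2,0],2],
    [[-0.6,-4.2,0],2],
    [[-0.6,-4.2,0],0],
    [[-0.6,-4.2,0],0],
    [[0,0,0],0],
    [[0,0,0],0]
  ]
}}

```text
time: 2.7
ee_pos: [0.4521, -0.2132, 0.3104]
eef_rot: [0.542, 0.84, 0.0, -0.0]
ft_force: [0.1, 0.8, -0.3]
width: 0.0872
grip_force: 0.0
```

```bash
python3 - <<'E'
from h import *
c,p=shot("wrist","w2");print(p)
cv2.imwrite("pics/w2.png",np.clip(c["color"][...,::-1]*1.6,0,255).astype(np.uint8))
from bench import r;print(r.read_state()["joint_positions"].round(2),r.read_state()["time"])
E
```

```text
(array([ 0.45212329, -0.21318826,  0.31037918]), array([ 5.42050432e-01,  8.40345923e-01,  9.85951542e-05, -2.20451702e-04]))
[-0.43 -0.01  0.78  1.69  0.01  1.46  0.78] 2.75
```

View pics/w1.png

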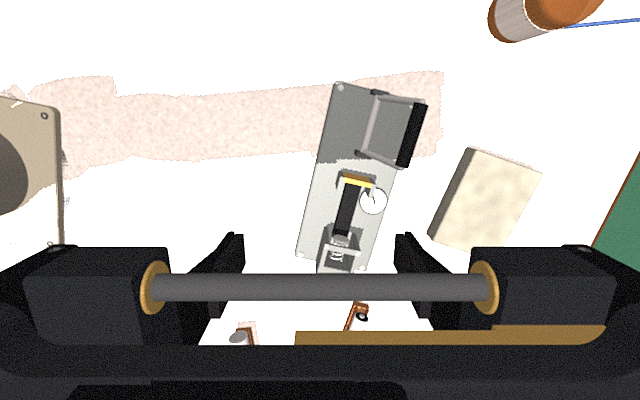

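View pics/w2.png

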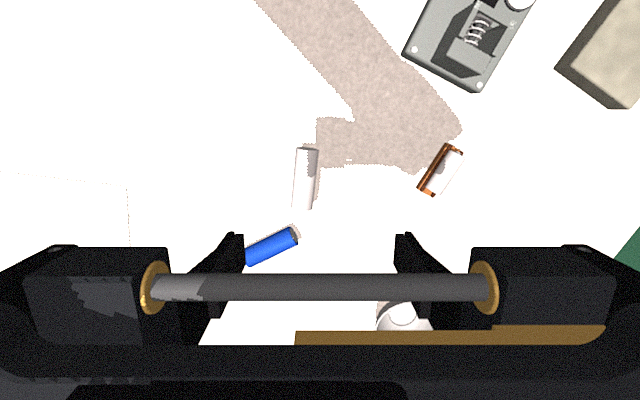

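w1 shows the tester, with the handle bar at (410,135), the contact at (357,182) and the spring end at (337,252). w2 shows the big cell from about (307,148) to (302,210), the blue one at (270,247) and the small one at (440,170). The nub isn't visible at this exposure, so I'll crop the unbrightened images.

```bash
python3 - <<'E'
from h import *
c2,p2=pickle.load(open("w2.pkl","rb"));c1,p1=pickle.load(open("w1.pkl","rb"))
a=cv2.resize(c2["color"][135:225,270:340,::-1],None,fx=5,fy=5,interpolation=cv2.INTER_CUBIC)
b=cv2.resize(c1["color"][75:275,290:435,::-1],None,fx=3,fy=3,interpolation=cv2.INTER_CUBIC)
o=np.zeros((600,350+435,3),np.uint8);o[:450,:350]=a;o[:600,350:]=b
cv2.imwrite("pics/crop2.png",o)
E
```

```text
(no output)
```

View pics/crop2.png

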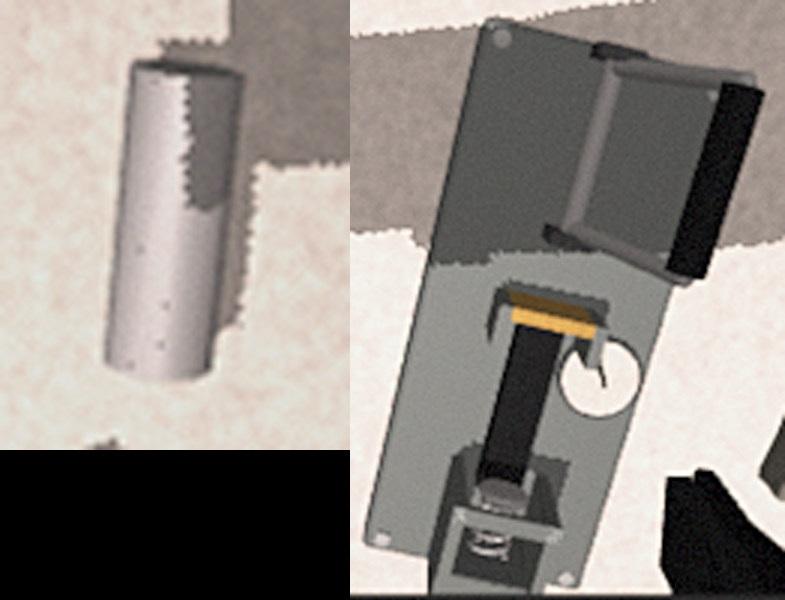

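```bash
python3 - <<'E'
from h import *
c,p=pickle.load(open("w2.pkl","rb"))
print("cam",ray(c,(0,0),p)[0].round(3))
for z in (.034,.0505): print(z,atz(c,(307,148),z,p).round(4),atz(c,(302,209.5),z,p).round(4))
def cp(x,y): return (270+x/5,135+y/5)
c2,p2=c,p
c,p=pickle.load(open("w1.pkl","rb"))
def q(x,y): return (290+(x-350)/3,75+y/3)
print("cam",ray(c,(0,0),p)[0].round(3))
for n,x,y,z in [("contact L top face",513,310,.069),("contact R",597,330,.069),("contact L y12 face",513,295,.069),("strapL",455,510,.092),("strapR",560,530,.092),("ribL",515,335,.045),("ribR",562,342,.045),("rib nearspringL",480,475,.045),("ribR",525,482,.045),("cornerTL",484,17,.03),("cornerBL",363,541,.03),
  ("barTop",740,85,.123),("barBot",688,275,.123),("hingeTop",610,62,.045),("hingeBot",572,228,.045)]:
    print(n,atz(c,q(x,y),z,p).round(4))
E
```

```text
cam [ 0.419 -0.14   0.464]
0.034 [ 0.427  -0.1983  0.034 ] [ 0.4568 -0.2846  0.034 ]
0.0505 [ 0.4267 -0.196   0.0505] [ 0.4553 -0.279   0.0505]
cam [0.483 0.199 0.464]
contact L top face [0.5358 0.1164 0.069 ]
contact R [0.5744 0.1154 0.069 ]
contact L y12 face [0.5342 0.1229 0.069 ]
strapL [0.5289 0.0272 0.092 ]
strapR [0.5769 0.0275 0.092 ]
ribL [0.5428 0.0998 0.045 ]
ribR [0.5653 0.1011 0.045 ]
rib nearspringL [0.5426 0.0266 0.045 ]
ribR [0.5653 0.0276 0.045 ]
cornerTL [0.4973 0.2348 0.03  ]
cornerBL [ 0.4932 -0.029   0.03  ]
barTop [0.5883 0.2244 0.123 ]
barBot [0.5899 0.1548 0.123 ]
hingeTop [0.5543 0.2273 0.045 ]
hingeBot [0.5563 0.1543 0.045 ]
```

The contact, strap and rib fits agree: tester origin at about (0.554, 0.104), yaw about 0. The cell is centred near (0.441,-0.239), with its axis at about 108°. Next I'll view its +y end face from close up.

>>> {"op": "drive_tool", "data": {
  "series": [
    [[-0.6,0.8,-2.5],-1],
    [[-0.6,0.8,-2.5],-1],
    [[-0.7,1,-2.5],-1],
    [[-0.7,1,-2.5],-1],
    [[-0.6,0.9,-2.5],-1],
    [[-0.6,0.9,-2.5],0],
    [[0,0,0],0],
    [[0,0,0],0],
    [[0,0,0],0],
    [[0,0,0],0]
  ]
}}

```text
time: 4.0
ee_pos: [0.4145, -0.1601, 0.1612]
eef_rot: [0.578, 0.816, 0.0, 0.0]
ft_force: [0.2, 0.0, 0.0]
width: 0.087
grip_force: 0.0
```

```bash
python3 - <<'E'
from h import *
c,p=shot("wrist","w3");print(p)
print([proj(c,X,p).round(0) for X in [(.427,-.197,.05),(.456,-.282,.05)]])
cv2.imwrite("pics/w3.png",cv2.resize(c["color"][90:250,240:400,::-1],None,fx=3.7,fy=3.7,interpolation=cv2.INTER_CUBIC))
E
```

```text
(array([ 0.41448072, -0.16007667,  0.1611642 ]), array([5.78404776e-01, 8.15749744e-01, 2.84282856e-04, 4.35691631e-04]))
[array([319., 238.]), array([318., 319.])]
```

View pics/w3.png

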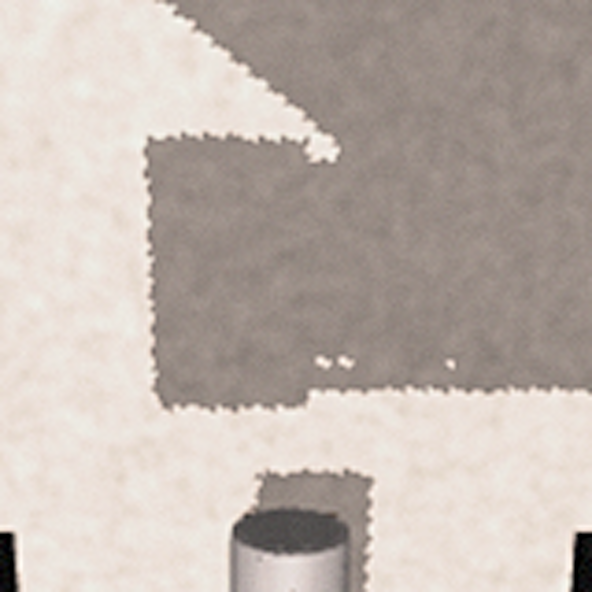

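The +y end face at crop (290,530) is a plain dark disc with no nub, so the nub should be at the −y end. The cell has to be turned half round, so I'll flip the tool, check the other end on the way, and turn it back while carrying.

>>> {"op": "drive_tool", "data": {
  "series": [
    [[0.4,-1.6,0],-10],
    [[0.6,-1.6,0],-10],
    [[0.6,-1.6,0],-10],
    [[0.6,-1.6,0],-10],
    [[0.6,-1.6,0],-10],
    [[0.6,-1.6,0],-10],
    [[0.6,-1.6,0],-10],
    [[0.6,-1.6,0],-10],
    [[0.5,-1.6,0],-10],
    [[0.4,-1.7,0],-10]
  ]
}}

```text
time: 5.3
ee_pos: [0.4695, -0.3213, 0.1607]
eef_rot: [0.997, 0.079, 0.0, 0.0]
ft_force: [0.6, -0.6, 0.8]
width: 0.0868
grip_force: 0.0
```

>>> {"op": "drive_tool", "data": {
  "series": [
    [[0,0,0],-10],
    [[0,0,0],-10],
    [[0,0,0],-10],
    [[0,0,0],-10],
    [[0,0,0],-10],
    [[0,0,0],-10],
    [[0,0,0],-10],
    [[0,0,0],-10],
    [[0,0,0],-1],
    [[0,0,0],0]
  ]
}}

```text
time: 6.55
ee_pos: [0.4691, -0.3208, 0.1606]
eef_rot: [0.812, -0.584, -0.0, 0.0]
ft_force: [-0.1, 0.4, -0.6]
width: 0.0869
grip_force: 0.0
```

```bash
python3 - <<'E'
from h import *
from bench import r
print(r.read_state()["joint_positions"].round(2))
c,p=shot("wrist","w4");print(p, 2*np.degrees(np.arctan2(p[1][1],p[1][0])))
print([proj(c,X,p).round(0) for X in [(.427,-.197,.05),(.456,-.282,.05)]])
o=np.hstack([cv2.resize(c["color"][150:260,240:400,::-1],None,fx=5,fy=5,interpolation=cv2.INTER_CUBIC)])
cv2.imwrite("pics/w4.png",o)
E
```

```text
[-0.44  0.54  1.27  1.75 -0.54  1.26 -1.85]
(array([ 0.46911929, -0.32084178,  0.16058088]), array([ 8.11775187e-01, -5.83970057e-01, -3.55014269e-05,  1.27308684e-04])) -71.46052584375546
[array([320., 319.]), array([319., 239.])]
```

View pics/w4.png

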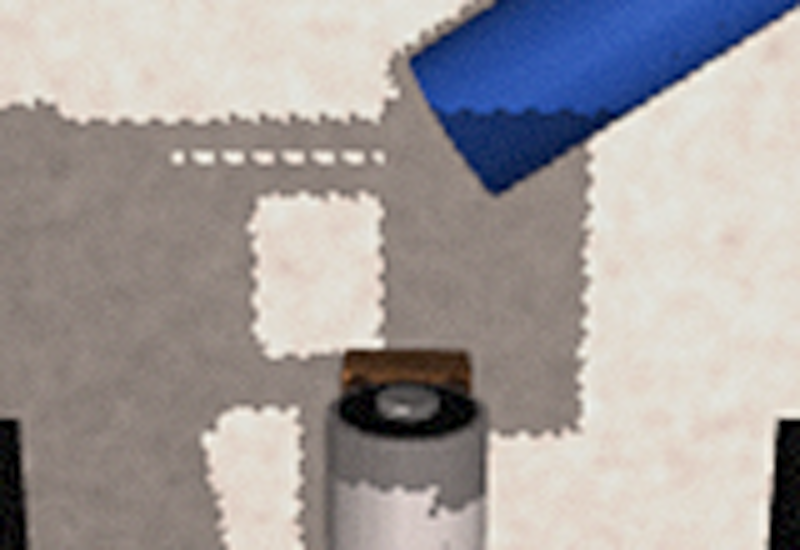

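The nub shows clearly at crop (408,400), on the −y end of the big cell. The blue cell lies beyond it, with its nearest corner at crop (497,192).

```bash
python3 - <<'E'
from h import *
c,p=pickle.load(open("w4.pkl","rb"))
q=lambda x,y:(240+x/5,150+y/5)
nub=atz(c,q(408,400),.034,p);top=atz(c,q(407,437),.0505,p);blue=atz(c,q(497,192),.033,p)
L=atz(c,q(328,450),.034,p);R=atz(c,q(486,450),.034,p);L2=atz(c,q(330,540),.034,p);R2=atz(c,q(488,540),.034,p)
print("nub",nub,"top",top,"blue",blue,L,R,(L+R)/2,(L2+R2)/2)
c,p=pickle.load(open("w3.pkl","rb"))
q=lambda x,y:(240+x/3.7,90+y/3.7)
f=atz(c,q(291,530),.034,p);ft=atz(c,q(291,554),.0505,p);print("flat",f,ft)
m=(nub+f)/2;d=nub-f;print(m,np.linalg.norm(d),np.degrees(np.arctan2(d[1],d[0])))
u=d/np.linalg.norm(d);g=m+.018*u;print("grasp",g, "d from now",(g-pickle.load(open("w4.pkl","rb"))[1][0])*100)
E
```

```text
nub [ 0.45432444 -0.28467204  0.034     ] top [ 0.45445408 -0.28408188  0.0505    ] blue [ 0.45181508 -0.33010138  0.033     ] [ 0.46601183 -0.2693849   0.034     ] [ 0.43611396 -0.27941962  0.034     ] [ 0.45106289 -0.27440226  0.034     ] [ 0.44428502 -0.25561532  0.034     ]
flat [ 0.42765845 -0.19852289  0.034     ] [ 0.42747324 -0.19800287  0.0505    ]
[ 0.44099145 -0.24159746  0.034     ] 0.09018176319237219 -72.80098976671809
grasp [ 0.44631389 -0.25879257  0.034     ] d from now [ -2.28053974   6.20492174 -12.65808814]
```

>>> {"op": "drive_tool", "data": {
  "series": [
    [[-0.8,2.1,0],-1.3],
    [[-0.8,2.1,0],0],
    [[-0.7,2.2,-1],0],
    [[0,0,-2],0],
    [[0,0,-2.2],0],
    [[0,0,-2.2],0],
    [[0,0,-2.2],0],
    [[0,0,-2.2],0],
    [[0,0,-2],0],
    [[0,0,0],0]
  ]
}}

```text
time: 7.85
ee_pos: [0.4448, -0.2574, 0.0211]
eef_rot: [0.804, -0.595, -0.001, 0.001]
ft_force: [0.6, -0.3, 0.1]
width: 0.0872
grip_force: 0.0
```

>>> {"op": "drive_tool", "data": {
  "series": [
    [[0,0,0],0],
    [[0,0,0],0],
    [[0,0,0],0],
    [[0,0,0],0],
    [[0,0,0],0],
    [[0,0,0],0],
    [[0,0,0],0],
    [[0,0,0],0],
    [[0,0,0],0],
    [[0,0,0],0]
  ],
  "hand": 1,
  "newtons": 4
}}

```text
time: 9.1
ee_pos: [0.446, -0.2568, 0.0226]
eef_rot: [0.804, -0.595, -0.0, 0.0]
ft_force: [0.2, 1.2, 1.3]
width: 0.0329
grip_force: 4.0
```

>>> {"op": "drive_tool", "data": {
  "series": [
    [[0,0.1,0.3],0],
    [[0,0.1,0.3],0],
    [[-0.1,0.1,0.3],0],
    [[0,0.1,0.3],0],
    [[-0.1,0.2,0.3],0],
    [[0,0.2,0.3],0],
    [[-0.1,0.2,0.4],0],
    [[-0.1,0.2,0.3],0],
    [[0,0,0],0],
    [[0,0,0],0]
  ]
}}

```text
time: 10.35
ee_pos: [0.4421, -0.2448, 0.0476]
eef_rot: [0.804, -0.595, 0.0, -0.0]
ft_force: [-0.7, 0.1, -1.8]
width: 0.0328
grip_force: 4.0
```

```bash
python3 - <<'E'
from h import *
c,p=shot("side","s1");print(p)
q=proj(c,np.array([.442,-.245,.05])).round(0).astype(int);print(q)
ims=[]
for th in (0,): pass
cw,pw=shot("wrist","w5")
im=c["color"][q[1]-45:q[1]+45,q[0]-50:q[0]+50,::-1]
a=cv2.resize(im,None,fx=6,fy=6,interpolation=cv2.INTER_CUBIC)
a=np.clip(a*1.7,0,255).astype(np.uint8)
b=cv2.resize(cw["color"][190:400,210:430,::-1],(200,190))
a[:190,:200]=b
cv2.imwrite("pics/s1.png",a)
u=np.array([-.296,.955,0]) # towards flat
for th in (0,15,25,35):
    t=np.radians(th); g=p[0]+[0,0,.011]; ax=u*np.cos(t)-np.array([0,0,1])*np.sin(t)
    print(th,[((proj(c,g+ax*k)-q+[50,45])*6).round(0) for k in (-.0265,.0615)])
E
```

```text
(array([ 0.44210044, -0.2448409 ,  0.04759   ]), array([ 8.04040257e-01, -5.94574859e-01,  4.27060963e-05, -6.81077120e-06]))
[317 284]
0 [array([349., 297.]), array([199., 173.])]
15 [array([348., 285.]), array([204., 200.])]
25 [array([345., 276.]), array([210., 219.])]
35 [array([341., 267.]), array([219., 240.])]
```

View pics/s1.png

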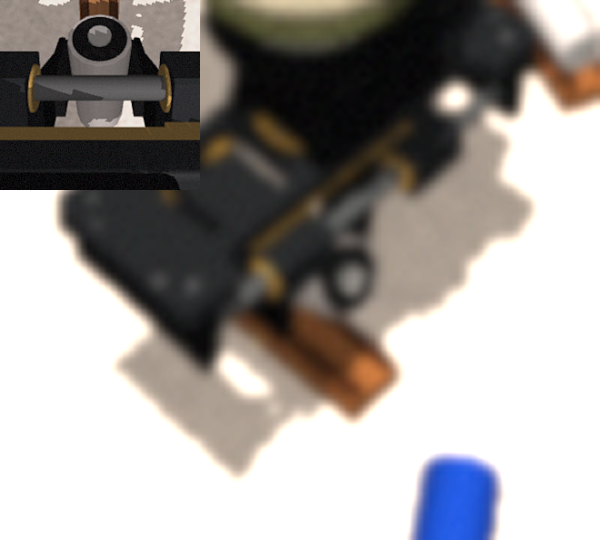

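The side crop shows the raised nub end at about (349,278), matching the 25° prediction of (345,276). The wrist inset shows the nub at about (100,37). I'll check the tilt numerically from the wrist view.

```bash
python3 - <<'E'
from h import *
c,p=pickle.load(open("w5.pkl","rb"))
u=np.array([-.296,.955,0])
for th in (0,10,15,20,25,30,35):
    t=np.radians(th); g=p[0]+[0,0,.011]; z=np.array([0,0,1.]); ax=u*np.cos(t)-z*np.sin(t); n=u*np.sin(t)+z*np.cos(t)
    print(th,[proj(c,g-ax*k+n*m,p).round(1) for k,m in ((.0295,0),(.0265,.0165),(.0265,-.0165))])
g=cv2.cvtColor(c["color"],cv2.COLOR_RGB2GRAY)
print(g[196:262:2,320].tolist())
E
```

```text
0 [array([318.7, 210.4]), array([318.6, 229.1]), array([318.7, 205.6])]
10 [array([318.7, 214.8]), array([318.6, 240. ]), array([318.7, 204.1])]
15 [array([318.6, 217.8]), array([318.6, 245.9]), array([318.7, 204. ])]
20 [array([318.6, 221.2]), array([318.7, 252.2]), array([318.7, 204.3])]
25 [array([318.6, 225.1]), array([318.7, 258.7]), array([318.7, 205.1])]
30 [array([318.6, 229.5]), array([318.7, 265.3]), array([318.7, 206.4])]
35 [array([318.6, 234.3]), array([318.7, 271.9]), array([318.6, 208.3])]
[81, 72, 77, 77, 68, 142, 140, 3, 16, 17, 8, 115, 146, 150, 139, 94, 99, 100, 99, 101, 101, 107, 105, 18, 24, 15, 26, 29, 20, 20, 5, 120, 124]
```

The tilt is about 26°, which suits the insertion. I'll tighten the grip, lift, and swing to the tester.

>>> {"op": "drive_tool", "data": {
  "series": [
    [[0,0,0],0],
    [[0,0,0],0],
    [[0,0,1],0],
    [[0,0,2],0],
    [[0,0,2.5],5],
    [[0.5,1,2.5],8],
    [[1,2,2],9],
    [[1,3,1.4],9],
    [[1,3,0],9],
    [[1,3,0],9]
  ],
  "hand": 1,
  "newtons": 30
}}

```text
time: 11.7
ee_pos: [0.4874, -0.1241, 0.1623]
eef_rot: [0.979, -0.205, 0.0, -0.0]
ft_force: [0.3, 0.7, -2.0]
width: 0.0326
grip_force: 30.0
```

>>> {"op": "drive_tool", "data": {
  "series": [
    [[1,3,0],9],
    [[1,3,0],9],
    [[1,3,0],9],
    [[1,3,0],9],
    [[1,3,0],9],
    [[1,3,0],9],
    [[0.7,2,0],9],
    [[0,1,0],9],
    [[0,0,0],9],
    [[0,0,0],9]
  ]
}}

```text
time: 12.95
ee_pos: [0.5541, 0.0848, 0.1621]
eef_rot: [0.837, 0.547, 0.0, 0.0]
ft_force: [0.0, 0.2, -2.9]
width: 0.0324
grip_force: 30.0
```

>>> {"op": "drive_tool", "data": {
  "series": [
    [[0,0,0],9],
    [[0,0,0],9],
    [[0,0,0],5.8],
    [[0,0,0],0],
    [[0,0,0],0],
    [[0,0,0],0],
    [[0,0,0],0],
    [[0,0,0],0],
    [[0,0,0],0],
    [[0,0,0],0]
  ]
}}

```text
time: 14.2
ee_pos: [0.554, 0.0851, 0.1615]
eef_rot: [0.708, 0.706, -0.0, 0.0]
ft_force: [0.2, 0.8, -3.2]
width: 0.0321
grip_force: 30.0
```

```bash
python3 - <<'E'
from h import *
from bench import r
s=r.read_state();print(s["time"],s["joint_positions"].round(2))
c,p=shot("wrist","w6")
print(p,2*np.degrees(np.arctan2(p[1][1],p[1][0])))
g=cv2.cvtColor(c["color"],cv2.COLOR_RGB2GRAY)
print(g[196:270:2,320].tolist())
print("to go cm",(np.array([.554,.096,.149])-p[0])*100)
E
```

```text
14.2 [-0.8   0.27  0.67  1.76 -0.18  1.18 -0.08]
(array([0.55400776, 0.08509019, 0.16154793]), array([ 7.08189571e-01,  7.06022330e-01, -5.96333519e-06,  1.94365739e-05])) 89.82439171373385
[20, 29, 34, 14, 9, 102, 84, 12, 15, 1, 16, 90, 111, 109, 107, 108, 106, 109, 111, 108, 104, 108, 108, 38, 12, 18, 30, 23, 16, 18, 15, 110, 129, 134, 126, 121, 122]
to go cm [-7.76353181e-04  1.09098072e+00 -1.25479348e+00]
```

The tilt held during the carry. Now the descent in front of the strap.

>>> {"op": "drive_tool", "data": {
  "series": [
    [[0,1.1,0],0],
    [[0,0,-1.5],0],
    [[0,0,-1.5],0],
    [[0,0,-1.5],0],
    [[0,0,-1.5],0],
    [[0,0,-1],0],
    [[0,0,-0.6],0],
    [[0,0,-0.3],0],
    [[0,0,0],0],
    [[0,0,0],0]
  ]
}}

```text
time: 15.5
ee_pos: [0.5543, 0.0962, 0.083]
eef_rot: [0.708, 0.706, 0.0, 0.0]
ft_force: [-0.5, -0.1, -2.6]
width: 0.0318
grip_force: 30.0
```

>>> {"op": "drive_tool", "data": {
  "series": [
    [[0,-0.2,0],0],
    [[0,-0.2,0],0],
    [[0,-0.2,0],0],
    [[0,-0.2,-0.1],0],
    [[0,-0.2,-0.1],0],
    [[0,-0.2,-0.1],0],
    [[0,0,0],0],
    [[0,0,0],0],
    [[0,0,0],0],
    [[0,0,0],0]
  ]
}}

```text
time: 16.75
ee_pos: [0.5541, 0.0843, 0.0796]
eef_rot: [0.708, 0.706, 0.0, 0.0]
ft_force: [-0.4, 2.9, 0.5]
width: 0.0321
grip_force: 30.0
```

>>> {"op": "drive_tool", "data": {
  "series": [
    [[0,-0.2,0],0],
    [[0,-0.2,0],0],
    [[0,-0.2,0],0],
    [[0,-0.2,0],0],
    [[0,-0.2,0],0],
    [[0,0,0],0],
    [[0,0,0],0],
    [[0,0,0],0],
    [[0,0,0],0],
    [[0,0,0],0]
  ]
}}

```text
time: 18.0
ee_pos: [0.554, 0.0751, 0.0797]
eef_rot: [0.708, 0.706, 0.0, -0.0]
ft_force: [-1.4, 7.1, 1.8]
width: 0.032
grip_force: 30.0
```

```bash
python3 - <<'E'
from h import *
c,p=shot("wrist","w7");print(p[0])
g=cv2.cvtColor(c["color"],cv2.COLOR_RGB2GRAY)
print(g[180:270:2,320].tolist())
# predicted positions: contact top front/back edges, nub/face for tilts
print("contact top y6,y12",[proj(c,(.554,.104+y,.069),p).round(1) for y in (.006,.012)])
for th in (10,15,20,25,30):
    t=np.radians(th);G=p[0]+[0,0,.011];ax=np.array([0,np.cos(t),np.sin(t)]);n=np.array([0,-np.sin(t),np.cos(t)])
    print(th,[proj(c,G+ax*k+n*m,p).round(1)[1] for k,m in ((.0295,0),(.0265,.0165),(.0265,-.0165))])
E
```

```text
[0.55397646 0.0750809  0.07966725]
[109, 104, 106, 111, 110, 11, 21, 25, 17, 17, 14, 16, 4, 136, 24, 18, 16, 14, 16, 113, 109, 110, 110, 110, 103, 108, 111, 103, 116, 104, 84, 18, 9, 29, 7, 20, 20, 13, 73, 132, 136, 123, 126, 122, 124]
contact top y6,y12 [array([319.7, 191.6]), array([319.6, 181.1])]
10 [np.float64(218.5), np.float64(243.8), np.float64(207.5)]
15 [np.float64(221.5), np.float64(249.8), np.float64(207.4)]
20 [np.float64(225.0), np.float64(256.1), np.float64(207.8)]
25 [np.float64(228.9), np.float64(262.6), np.float64(208.7)]
30 [np.float64(233.3), np.float64(269.2), np.float64(210.0)]
```

The cell is in under the strap with the spring compressed (7 N), and the nub end is clear of the contact. I'll lower the nub end now, with the floor turning the cell in the grip.

>>> {"op": "drive_tool", "data": {
  "series": [
    [[0,-0.1,0],0],
    [[0,0,-0.2],0],
    [[0,0,-0.2],0],
    [[0,0,-0.2],0],
    [[0,0,-0.2],0],
    [[0,0,-0.2],0],
    [[0,0,-0.2],0],
    [[0,0,0],0],
    [[0,0,0],0],
    [[0,0,0],0]
  ],
  "hand": 1,
  "newtons": 22
}}

```text
time: 19.3
ee_pos: [0.5549, 0.0755, 0.0684]
eef_rot: [0.707, 0.707, 0.002, -0.0]
ft_force: [-0.5, 11.2, 5.0]
width: 0.0327
grip_force: 22.0
```

```bash
python3 - <<'E'
from h import *
c,p=shot("wrist","w8");print(p[0])
g=cv2.cvtColor(c["color"],cv2.COLOR_RGB2GRAY)
print(g[176:270:2,320].tolist())
print("contact top y6,y12",[proj(c,(.554,.104+y,.069),p).round(1)[1] for y in (.006,.012)])
E
```

```text
[0.55485239 0.0754614  0.06836317]
[79, 80, 74, 73, 88, 113, 100, 106, 110, 114, 17, 74, 47, 24, 0, 106, 100, 105, 95, 97, 102, 97, 109, 115, 98, 11, 28, 25, 17, 18, 27, 125, 129, 135, 131, 134, 127, 134, 132, 127, 130, 132, 133, 134, 128, 132, 131]
contact top y6,y12 [np.float64(198.1), np.float64(187.0)]
```

>>> {"op": "drive_tool", "data": {
  "series": [
    [[0,0,-0.2],0],
    [[0,0,-0.2],0],
    [[0,0,-0.2],0],
    [[0,0,-0.2],0],
    [[0,0,-0.2],0],
    [[0,0,-0.2],0],
    [[0,0,-0.2],0],
    [[0,0,0],0],
    [[0,0,0],0],
    [[0,0,0],0]
  ]
}}

```text
time: 20.6
ee_pos: [0.5551, 0.074, 0.0543]
eef_rot: [0.708, 0.706, 0.001, 0.0]
ft_force: [0.3, 6.4, 3.4]
width: 0.0324
grip_force: 22.0
```

```bash
python3 - <<'E'
from h import *
c,p=shot("wrist","w9");print(p[0])
g=cv2.cvtColor(c["color"],cv2.COLOR_RGB2GRAY)
print(g[176:270:2,320].tolist())
print("contact top y6,y12",[proj(c,(.554,.104+y,.069),p).round(1)[1] for y in (.006,.012)])
for th in (0,5,10,15,20):
    t=np.radians(th);G=p[0]+[0,0,.011];ax=np.array([0,np.cos(t),np.sin(t)]);n=np.array([0,-np.sin(t),np.cos(t)])
    print(th,[proj(c,G+ax*k+n*m,p).round(1)[1] for k,m in ((.0295,0),(.0265,.0165),(.0265,-.0165))])
E
```

```text
[0.5550755  0.07400961 0.05427714]
[75, 76, 76, 80, 73, 73, 85, 108, 105, 104, 102, 107, 107, 93, 118, 118, 61, 9, 3, 11, 111, 147, 140, 138, 143, 140, 135, 140, 139, 137, 140, 141, 139, 137, 137, 136, 137, 138, 139, 139, 142, 138, 136, 135, 136, 136, 132]
contact top y6,y12 [np.float64(203.8), np.float64(191.6)]
0 [np.float64(214.0), np.float64(232.9), np.float64(208.9)]
5 [np.float64(216.0), np.float64(238.2), np.float64(208.0)]
10 [np.float64(218.5), np.float64(243.8), np.float64(207.5)]
15 [np.float64(221.5), np.float64(249.8), np.float64(207.4)]
20 [np.float64(225.0), np.float64(256.1), np.float64(207.8)]
```

>>> {"op": "drive_tool", "data": {
  "series": [
    [[0,0,-0.1],0],
    [[0,0,-0.1],0],
    [[0,0,-0.1],0],
    [[0,0,-0.1],0],
    [[0,0,0],0],
    [[0,0,0],0],
    [[0,0,0],0],
    [[0,0,0],0],
    [[0,0,0],0],
    [[0,0,0],0]
  ]
}}

```text
time: 21.9
ee_pos: [0.5552, 0.0739, 0.0518]
eef_rot: [0.708, 0.706, 0.002, 0.0]
ft_force: [-6.4, 4.9, 22.6]
width: 0.0323
grip_force: 22.0
```

```bash
python3 - <<'E'
from h import *
c,p=shot("wrist","w10");print(p[0])
g=cv2.cvtColor(c["color"],cv2.COLOR_RGB2GRAY)
print(g[186:240:2,320].tolist())
print("contact top y6,y12",[proj(c,(.554,.104+y,.069),p).round(1)[1] for y in (.006,.012)])
for dz in (0,.005,.01): print(dz,[proj(c,(.554,.104+y,z+dz),p).round(1)[1] for y,z in ((.003,.078),(.003,.045),(.006,.0675))])
E
```

```text
[0.55524838 0.0738638  0.05178966]
[80, 77, 100, 108, 108, 109, 108, 108, 112, 117, 100, 0, 2, 43, 127, 145, 138, 141, 140, 138, 141, 136, 141, 138, 137, 137, 138]
contact top y6,y12 [np.float64(205.0), np.float64(192.7)]
0 [np.float64(217.8), np.float64(196.7), np.float64(204.1)]
0.005 [np.float64(221.9), np.float64(199.3), np.float64(207.4)]
0.01 [np.float64(226.3), np.float64(202.2), np.float64(211.0)]
```

The cell presses on the floor (22 N), and the end edge is near its predicted home row. I'll relieve the force, release and back off upward.

>>> {"op": "drive_tool", "data": {
  "series": [
    [[0,0,0.1],0],
    [[0,0,0.1],0],
    [[0,0,0],0],
    [[0,0,0],0],
    [[0,0,0],0],
    [[0,0,0],0],
    [[0,0,0],0],
    [[0,0,0],0],
    [[0,0,0],0],
    [[0,0,0],0]
  ]
}}

```text
time: 23.2
ee_pos: [0.555, 0.0738, 0.052]
eef_rot: [0.708, 0.706, 0.001, 0.001]
ft_force: [2.0, 6.0, 0.5]
width: 0.0324
grip_force: 22.0
```

>>> {"op": "drive_tool", "data": {
  "series": [
    [[0,0,0],0],
    [[0,0,0],0],
    [[0,0,0],0],
    [[0,0,0],0],
    [[0,0,1],0],
    [[0,0,2],0],
    [[0,0,3],0],
    [[0,0,3],0],
    [[0,-1,2],0],
    [[0,0,0],0]
  ],
  "hand": 0.3
}}

```text
time: 24.45
ee_pos: [0.555, 0.0625, 0.1635]
eef_rot: [0.709, 0.706, 0.002, 0.001]
ft_force: [-0.7, -0.5, -0.0]
width: 0.061
grip_force: 0.0
```

```bash
python3 - <<'E'
from h import *
c,p=shot("wrist","w11");print(p[0])
cs,_=shot("side","s2")
P=[(.554,.104+y,z) for y,z in ((.006,.069),(.012,.069),(.003,.078),(-.077,.092),(-.085,.092))]
print([proj(c,X,p).round(1) for X in P])
a=cv2.resize(c["color"][110:260,230:410,::-1],None,fx=3.2,fy=3.2,interpolation=cv2.INTER_CUBIC)
q=proj(cs,np.array([.554,.07,.06])).astype(int)
b=cv2.resize(cs["color"][q[1]-25:q[1]+35,q[0]-22:q[0]+23,::-1],None,fx=4.8,fy=4.8,interpolation=cv2.INTER_CUBIC)
o=np.zeros((480,800,3),np.uint8);o[:480,:576]=a[:480];o[:288,580:580+216]=b
cv2.imwrite("pics/f.png",np.clip(o*1.3,0,255).astype(np.uint8))
E
```

```text
[0.55503147 0.06245579 0.16351141]
[array([317.6, 148.6]), array([317.6, 141.1]), array([317.6, 154. ]), array([318.1, 254.9]), array([318.2, 263.7])]
```

View pics/f.png

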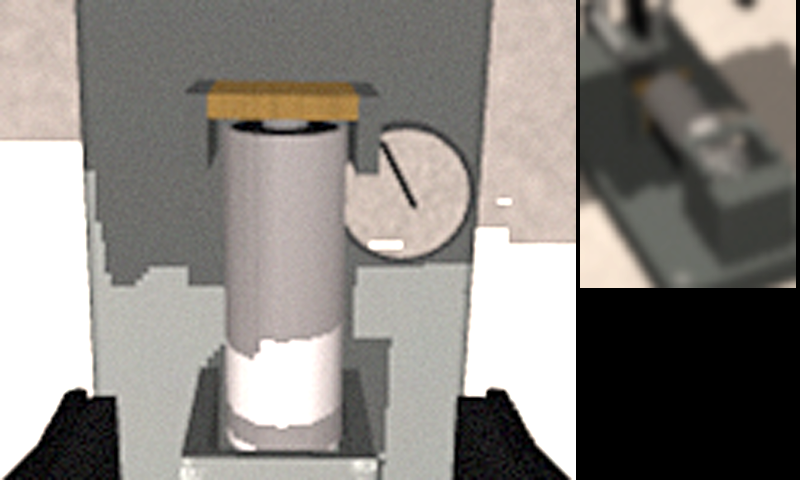

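The nub sits behind the brass contact at crop (285,120), the flat end is under the strap, and the body's end edge matches home within about 1 mm. Next is the handle: bar at about (0.589, 0.190, 0.123).

>>> {"op": "drive_tool", "data": {
  "series": [
    [[0.6,2.5,0.5],0],
    [[0.8,3,0],0],
    [[1,3.5,0],0],
    [[1,3.7,0],0],
    [[0,0,-1],0],
    [[0,0,-1.5],0],
    [[0,0,-1.5],0],
    [[0,0,-1.2],0],
    [[0,0,-0.4],0],
    [[0,0,0],0]
  ],
  "hand": 0.3
}}

```text
time: 25.8
ee_pos: [0.588, 0.19, 0.1105]
eef_rot: [0.708, 0.706, -0.0, 0.0]
ft_force: [-0.1, -0.2, 0.4]
width: 0.0611
grip_force: 0.0
```

>>> {"op": "drive_tool", "data": {
  "series": [
    [[0,0,0],0],
    [[0,0,0],0],
    [[0,0,0],0],
    [[0,0,0],0],
    [[0,0,0],0],
    [[0,0,0],0],
    [[0,0,0],0],
    [[0,0,0],0],
    [[0,0,0],0],
    [[0,0,0],0]
  ],
  "hand": 1,
  "newtons": 15
}}

```text
time: 27.05
ee_pos: [0.5883, 0.1901, 0.1108]
eef_rot: [0.708, 0.706, 0.0, 0.0]
ft_force: [4.4, 0.2, 0.8]
width: 0.0157
grip_force: 15.0
```

>>> {"op": "drive_tool", "data": {
  "series": [
    [[-0.8,0,0.3],0],
    [[-0.8,0,0.2],0],
    [[-0.8,0,0.1],0],
    [[-0.9,0,0.1],0],
    [[-0.8,0,-0.1],0],
    [[-0.8,0,-0.1],0],
    [[-0.8,0,-0.2],0],
    [[-0.8,0,-0.3],0],
    [[-0.1,0,0],0],
    [[0,0,0],0]
  ]
}}

```text
time: 28.3
ee_pos: [0.523, 0.191, 0.1113]
eef_rot: [0.708, 0.706, 0.002, 0.0]
ft_force: [6.3, 2.7, 1.8]
width: 0.0155
grip_force: 15.0
```

>>> {"op": "drive_tool", "data": {
  "series": [
    [[-0.2,0,-0.1],0],
    [[0,0,0],0],
    [[0,0,0],0],
    [[0,0,0],0],
    [[0,0,0],0],
    [[0,0,0],0],
    [[0,0,0],0],
    [[0,0,0],0],
    [[0,0,0],0],
    [[0,0,0],0]
  ]
}}

```text
time: 29.55
ee_pos: [0.5228, 0.191, 0.1113]
eef_rot: [0.708, 0.706, 0.003, 0.001]
ft_force: [11.1, 2.3, 2.7]
width: 0.0155
grip_force: 15.0
```

The handle is at its stop and was held over for more than a second. Now I'll ease it back slowly.

>>> {"op": "drive_tool", "data": {
  "series": [
    [[0.2,0,0.1],0],
    [[0.4,0,0.2],0],
    [[0.4,0,0.1],0],
    [[0.4,0,0.1],0],
    [[0.4,0,0.1],0],
    [[0.4,0,0.1],0],
    [[0.4,0,0.1],0],
    [[0.4,0,0],0],
    [[0.4,0,0],0],
    [[0.4,0,0],0]
  ]
}}

```text
time: 30.8
ee_pos: [0.5582, 0.1899, 0.1175]
eef_rot: [0.708, 0.706, -0.0, 0.0]
ft_force: [2.4, 0.3, -3.0]
width: 0.015
grip_force: 15.0
```

>>> {"op": "drive_tool", "data": {
  "series": [
    [[0.4,0,0],0],
    [[0.4,0,-0.1],0],
    [[0.4,0,-0.1],0],
    [[0.4,0,-0.1],0],
    [[0.4,0,-0.1],0],
    [[0.4,0,-0.1],0],
    [[0.4,0,-0.1],0],
    [[0.2,0,-0.1],0],
    [[0,0,0],0],
    [[0,0,0],0]
  ]
}}

```text
time: 32.05
ee_pos: [0.5877, 0.1897, 0.1102]
eef_rot: [0.708, 0.706, -0.001, -0.0]
ft_force: [0.8, -4.7, -5.2]
width: 0.0147
grip_force: 15.2
```

>>> {"op": "drive_tool", "data": {
  "series": [
    [[0.1,0,0.1],0],
    [[0.1,0,0],0],
    [[0.1,0,0],0],
    [[0,0,0],0],
    [[0,0,0],0],
    [[0,0,0],0],
    [[0,0,0],0],
    [[0,0,0],0],
    [[0,0,0],0],
    [[0,0,0],0]
  ]
}}

```text
time: 33.3
ee_pos: [0.589, 0.1897, 0.1098]
eef_rot: [0.708, 0.706, -0.002, -0.001]
ft_force: [-2.7, -4.6, -12.2]
width: 0.0152
grip_force: 15.3
```

>>> {"op": "drive_tool", "data": {
  "series": [
    [[0,0,0],0],
    [[0,0,0],0],
    [[0,0,0],0],
    [[0,0,0],0],
    [[0,0,1],0],
    [[0,0,2.5],0],
    [[0,0,3],0],
    [[0,0,3],0],
    [[0,0,2],0],
    [[0,0,0],0]
  ],
  "hand": 0.3
}}

```text
time: 34.55
ee_pos: [0.5919, 0.1903, 0.2287]
eef_rot: [0.708, 0.706, 0.002, 0.001]
ft_force: [0.5, 0.3, -1.2]
width: 0.0609
grip_force: 0.0
```

>>> {"op": "drive_tool", "data": {
  "series": [
    [[-0.7,-2.5,0],0],
    [[-0.7,-3,0],0],
    [[-1,-3.5,0],0],
    [[-1,-3.5,0],0],
    [[0,0,-1],0],
    [[0,0,-1.5],0],
    [[0,0,-1.5],0],
    [[0,0,-1],0],
    [[0,0,0],0],
    [[0,0,0],0]
  ]
}}

```text
time: 35.8
ee_pos: [0.5573, 0.0652, 0.1769]
eef_rot: [0.708, 0.706, 0.0, 0.0]
ft_force: [-0.8, -0.4, -0.1]
width: 0.0612
grip_force: 0.0
```

```bash
python3 - <<'E'
from h import *
from bench import r
s=r.read_state();print(s["time"],s["ft_force"])
c0,p0=pickle.load(open("w11.pkl","rb"));c,p=shot("wrist","w12");print(p0[0],p[0])
g0=cv2.cvtColor(c0["color"],cv2.COLOR_RGB2GRAY);g=cv2.cvtColor(c["color"],cv2.COLOR_RGB2GRAY)
print(g0[130:160,318].tolist());print(g[130:160,318].tolist())
for y,z in((.006,.069),(.012,.069),(.003,.078)):print(proj(c0,(.554,.104+y,z),p0).round(1),proj(c,(.554,.104+y,z),p).round(1))
# handle at rest? compare top pictures
d=pickle.load(open("cams.pkl","rb"))["top"]["color"];from bench import vision
t=vision.camera("top")["color"]
q=proj(pickle.load(open("cams.pkl","rb"))["top"],np.array([.589,.19,.13])).round().astype(int);print(q)
for im in (d,t):print(cv2.cvtColor(im,cv2.COLOR_RGB2GRAY)[q[1]-12:q[1]+20,q[0]-8].tolist())
E
```

```text
35.8 [-0.75652763 -0.43208433 -0.14625743]
[0.55503147 0.06245579 0.16351141] [0.5573138  0.06521868 0.17688067]
[87, 80, 85, 88, 89, 78, 75, 79, 71, 86, 109, 111, 107, 108, 109, 110, 109, 116, 119, 115, 66, 1, 102, 154, 143, 140, 139, 142, 141, 144]
[83, 85, 84, 88, 86, 87, 84, 72, 76, 72, 76, 95, 111, 106, 107, 109, 106, 108, 114, 117, 108, 65, 20, 108, 151, 140, 141, 146, 136, 139]
[317.6 148.6] [315.4 149.6]
[317.6 141.1] [315.3 142.5]
[317.6 154. ] [315.3 154.8]
[236 192]
[113, 115, 121, 117, 119, 120, 116, 117, 116, 114, 53, 2, 8, 3, 2, 5, 29, 73, 65, 65, 67, 61, 69, 66, 63, 56, 38, 48, 61, 85, 83, 73]
[117, 120, 120, 115, 120, 124, 121, 121, 124, 117, 51, 12, 0, 3, 18, 2, 27, 77, 66, 70, 67, 65, 69, 68, 63, 61, 36, 42, 66, 87, 85, 66]
```

```bash
python3 -c "
from bench import r
print(r.close_job())"
```

```text
the job is handed in; nothing more can be done
None
```

The job is handed in, with no verdict shown: the images put the big cell home and level in the tester, and the handle was pulled to its stop, held over a second and eased back to rest.

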